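Run a loaded tray under the head of a tray sealer past its spring catch

ROBOT

A 6-joint arm with a two-finger parallel gripper is mounted at the origin on the work surface. World frame = base frame: x ahead of the robot, y to its left, z up, the work surface at z = 0. Lengths are in mm, angles in degrees, forces in N, time in s.
With the tool pointing down it reaches from about 300 to 850 mm from the base axis. Payload 4.2 kg.
Tool frame: the origin (TCP) lies midway between the tips of the shut fingers; the grasp point (between the pads) lies 19 mm behind it; z points along the fingers, x is the direction in which the jaws open and shut, and the axes are right-handed (so a half turn about z gives the same grasp; the last joint's range is limited). The gripper opens to 91 mm and grips with 3 to 60 N. Pads are 32 mm wide; open, the fingers measure 118 mm over their backs; the gripper's body (76 mm by 178 mm) begins 60 mm behind the grasp point.
Start: joints at [75.63, 18.312, 89.639, -0, 72.044, -1.146], TCP at [131.536, 559.769, 213.976] pointing down, gripper open.
Joint ranges: [-177.97, 177.97], [-48.28, 115.42], [12.27, 149.76], [-77.06, 257.06], [2.81, 150.46], [-146.56, 146.56]. Speed limits (degrees/s): [147.25, 147.25, 180, 180, 180, 180].

INTERFACE

Orientations are given as [roll, pitch, yaw] about the fixed x, y, z axes, in that order (R = Rz(yaw) Ry(pitch) Rx(roll)).
In Python, from workcell import env gives the robot as it stands. The module is installed in compiled form; this text tells all that it offers.
- The arm moves only by the tool drive_tool, never from a script. Its argument "series" is a list of rows, each a list of 3 entries, a list of its own where there are three numbers: the closure, from 0 (fully open) to 1 (shut), then the shift along the tool's x, y, z in mm, then the turn, a rotation vector about the tool's x, y, z in rad. In form: [[gripper, [dx, dy, dz], [rx, ry, rz]], ...]. A call has exactly 5 rows; each row is the pose to reach, as a shift and turn from the pose commanded when the call began, along the tool's axes at that moment; what a row does not reach only later rows make up. A row lasts 1/10 s, in which the tool goes at most 50 mm and 8.59 degrees, less where a joint would pass 70% of its speed; a pose out of reach is approached as far as the arm can. A call with a gripper value outside its range is refused whole. The fingers move at their own pace and stop on an object; "squeeze" is the grip in N (left out, the last holds). Time passes only in rows, so rows that repeat a pose let the fingers close, or fill a call up. It gives the time, the measured TCP pose, the force and the opening at its end, in the units of the state.
- env.state(): the state, without advancing time (a new reading comes with each control period).
- env.grab_frame(name): name is "scene" or "top" or "wrist"; returns a dict with "image" (480x640x3 uint8, red, green, blue), "K" (3x3 intrinsics, pixels), "k1" (the pictures are not rectified: a ray, as slopes to the right and down, at radius r is drawn at 1 + k1 r^2 times it, then the intrinsics apply), "origin" and "orientation" of the camera in the world. Camera axes: x right, y down, z forward; pixel columns grow to the right and rows downward; lengths in mm; the calibration is good to about 2 mm. A picture is of the moment at which its call begins. There is no depth.
- env.job_done(): hands the job in, once; it reports no verdict.
The state is a dict: "time_s": time; "qpos": joint angles; "qvel": joint speeds; "effort": joint torques, N m; "ee_pos": TCP position; "ee_rot": TCP orientation; "force": force on the tool from outside, world axes, zero at the start; "torque": the same for the moment, N m; "gripper_width": finger opening in mm.
Only numpy, scipy, OpenCV 4.12 (cv2) and the standard library are available. Lean on these libraries where they do the work, as an engineer would, in place of code of your own. Each camera call takes 0.05 s, during which the arm holds its last target.

TASK

The tray of burgers is loaded in the tray sealer's carrier: hold the spring catch down by its thumb bar with a fingertip, and with the bar held down push the carrier by its handle past the stop plunger and on, without slamming it, until it is fully home under the sealing head and the catch has sprung back up behind it. Only press and push: the tray stays seated level in its carrier and everything else stays where it stands.

Things in the scene. Friction and masses are not known exactly. Their poses are not given: they have to be found in the camera images.
- sealer: Bench tray sealer, fixed, place and yaw vary. Origin on the table under its middle; x away from the operator, y along the carrier's travel, from loading end (y -330 mm) to head. Bed 85 mm high (x -100 to 175, y -330 to 250); in front a ledge 60 mm high (x -185 to -100). Head over the bed: x -85 to 175, y 0 to 235, from 160 mm above the table to 285, film roll on top to 370.
- carrier (a joint): Travel (m) of the tray carrier along the sealer's +y: 0 out at the loading end, 0.205 home against its stop under the head. Starts at 0 to 0.010. Slides with 1.5 N friction, stays where left. With the catch up the stop plunger halts it at 0.016; beyond about 0.199 the plunger springs up behind it and locks it in.
- catch (a joint): How far (m) the spring catch is pressed: 0 up, 0.014 bottom; 3 N to start, about 7 N at the bottom. Bar, link and plunger are one rigid part moving straight up and down. Pressed 0.010 or more, the plunger clears the steel strip on the carrier's side; from carrier = 0.030 on, the strip itself keeps it down until the carrier is home.
- bar_top (a point): Middle of the top face of the catch's thumb bar, moving with it: flat steel bar 130 mm long (along the sealer's y), 24 wide, 10 thick, top 105 mm above the table when up; at x -150, y -260 mm of the sealer. Above it stands only the carrier's handle; the carrier's strip is 32 mm to the +x side of its middle line.
- handle_face (a point): Middle of the pushing face of the carrier's black handle, moving with it: flat upright plate 70 mm wide (x), 14 thick (y), across and above the thumb bar, lower edge 113, upper edge 146 mm above the table (this point 129.5). The face looks to the sealer's -y; at carrier = 0 it is at x -150, y -256 mm of the sealer, with 69 mm of bar behind it.
- plunger_top (a point): Top of the stop plunger, 12 x 12 mm, part of the catch: 118 mm above the table when up, x = -110 mm, y = -58 mm of the sealer.
- tray_opening (a point): Middle of the carrier's tray opening at the carrier's top face, 126 mm above the table, moving with it; at carrier = 0 at x 30, y -100 mm of the sealer. The carrier's frame spans x +-120, y -160 to 105 mm about it.
- tray: Black plastic tray, loose, rim 150 x 200 mm, 37 mm high, with four frozen burgers, 0.4 kg, hanging by its rim in the opening with up to 6 mm of play; origin under its centre, which lies 34 mm below point tray_opening when seated. Not to be lifted.
- tray_stack: Stack of six empty black trays, 150 x 200 mm, 67 mm high; origin under its centre. A bystander: leave it.
- label_roll: Roll of blank paper labels, 76 mm across, 45 mm high, standing on the head's end of the sealer's front ledge (the ledge is 60 mm above the table); origin under its centre. A bystander: leave it.
- bowl: Steel bowl, 140 mm across, 55 mm high; origin under its centre. A bystander: leave it.
- scraper: Bench scraper lying flat, steel blade 130 x 80 mm with a white round handle along one long edge, 23 mm high. A bystander: leave it.
- paper_box: Open cardboard box, 110 x 110 x 60 mm high; origin under its centre. A bystander: leave it.
- mallet: Meat mallet lying down, white handle, aluminium head, 200 mm long along its x axis, 52 mm high. A bystander: leave it.
- spray_bottle: White spray bottle, 72 mm across, 202 mm high; origin under its centre. A bystander: leave it.

How it is judged:
By the outcome, as a careful person would: the job done as asked, in the order asked, and still so for the second after the job is handed in, with the robot touching nothing.
It also fails if it takes over 40 s, if anything falls off the work surface, if the arm or the gripper's body presses on something with over 40 N, if the wrist force passes 120 N, or if a joint passes its speed limit or range.

## Working session

There is one attempt and no reset: what is moved stays moved. The work goes in short steps, Python scripts to look and compute and a tool call to move; the robot and the scene stay as the last step left them, time stands still between calls to the robot, and variables do not carry over. Pictures are saved under pics/ and viewed, and the job is handed in when it is done.

Besides the shell and the picture viewer there is one more tool, called after "Request:" as name(argument=value, ...) on one line, values as JSON. drive_tool: Moves the arm, as the interface text tells. Its arguments: {"type":"object","properties":{"series":{"type":"array","items":{"type":"array"}},"squeeze":{"type":"number"}},"required":["series"]}

```bash
mkdir -p pics; python3 - <<'E'
from workcell import env
import cv2,pickle
print(env.state())
d={}
for n in("scene","top","wrist"):
    f=env.grab_frame(n); d[n]=f
    cv2.imwrite(f"pics/{n}0.png",f["image"][:,:,::-1]); print(n,f["K"],f["k1"],f["origin"],f["orientation"])
pickle.dump(d,open("f0.pkl","wb"))
E
```

```text
{'time_s': 0.0, 'qpos': array([ 7.56310820e+01,  1.83516562e+01,  8.97066278e+01, -2.79408104e-03,
        7.20430003e+01, -1.14572810e+00]), 'qvel': array([ 0.00601427,  0.06644592, -0.01823197,  0.00803065,  0.0631013 ,
        0.05044094]), 'effort': array([ 1.39941691e-03, -4.12469566e+01, -2.31966072e+01,  7.28154788e-02,
        4.58743132e-02, -1.43839202e-04]), 'ee_pos': array([131.41588315, 559.26371859, 213.11862218]), 'ee_rot': array([1.79999369e+02, 1.01317234e-01, 7.67776734e+01]), 'force': array([-0.05052629,  0.06097627,  0.25981863]), 'torque': array([0.01257496, 0.00872993, 0.02189846]), 'gripper_width': 91.2072331888549}
scene [[469.87265984   0.         324.20351932]
 [  0.         469.87265984 238.40070234]
 [  0.           0.           1.        ]] -0.11159985845044783 [1012.78935839 -397.01730526 1054.17671329] [-144.38108224   -0.90882703   50.49222653]
top [[558.5678065    0.         320.35053084]
 [  0.         558.5678065  231.69439707]
 [  0.           0.           1.        ]] -0.14848034612266106 [ 294.26120195   42.17108946 1465.4427591 ] [-170.12264291    0.31735323  -88.65674294]
wrist [[371.76947856   0.         320.93461388]
 [  0.         371.76947856 234.57193282]
 [  0.           0.           1.        ]] -0.03698185389318762 [ 68.1672032  574.6259672  382.74896711] [1.66463637e+02 7.45802045e-02 7.68064649e+01]
```

View pics/scene0.png

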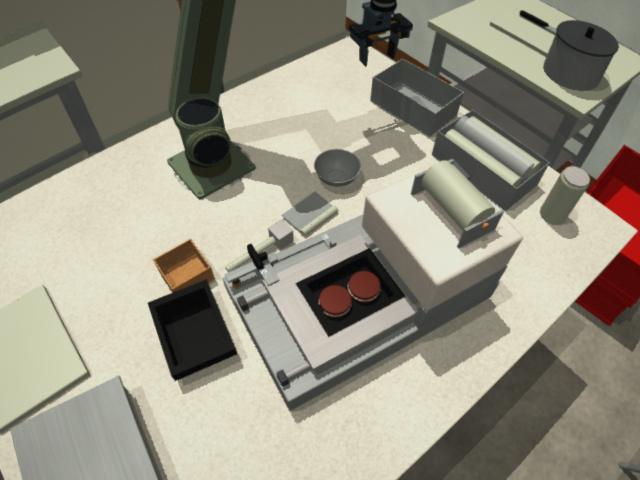

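View pics/top0.png

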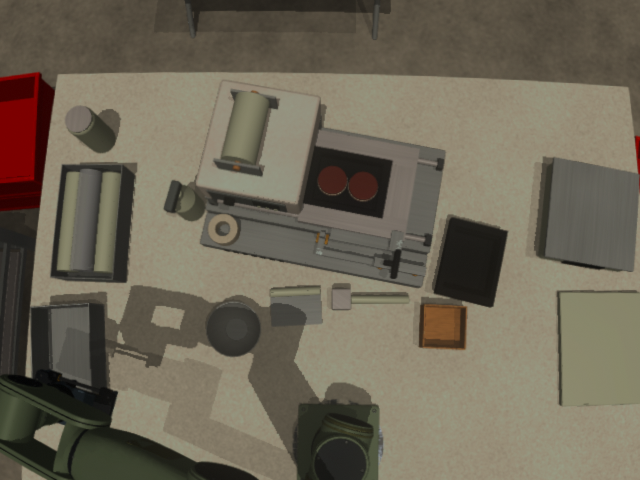

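View pics/wrist0.png

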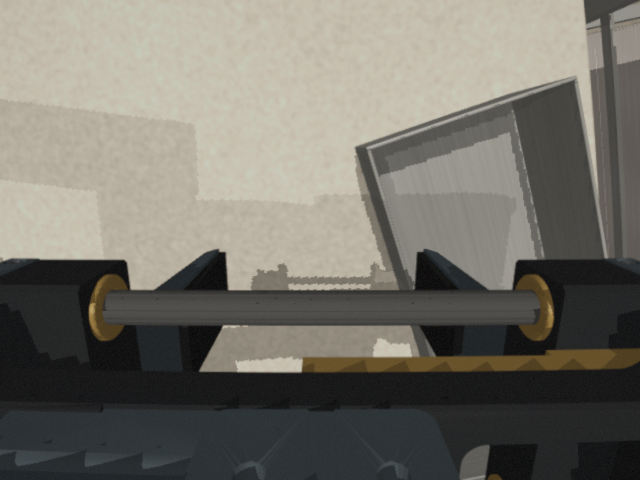

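```bash
cat > h.py <<'E'
import numpy as np,cv2
from scipy.spatial.transform import Rotation as R
def cam(f):
    return f["K"],float(f["k1"]),np.array(f["origin"]),R.from_euler("xyz",f["orientation"],degrees=True).as_matrix()
def ray(f,u,v):
    K,k,o,M=cam(f)
    p=cv2.undistortPoints(np.array([[[u,v]]],float),K,np.array([k,0,0,0.]))[0,0]
    return o,M@np.array([p[0],p[1],1])
def onz(f,u,v,z):
    o,d=ray(f,u,v); return (o+d*(z-o[2])/d[2])
def proj(f,P):
    K,k,o,M=cam(f); P=np.atleast_2d(P)
    q=(P-o)@M; s=q[:,:2]/q[:,2:]; s=s*(1+k*(s**2).sum(1,keepdims=True))
    return s*K[0,0]+K[:2,2]
E
python3 - <<'E'
import pickle,cv2
d=pickle.load(open("f0.pkl","rb"))
t=d["top"]["image"][:,:,::-1]; s=d["scene"]["image"][:,:,::-1]
cv2.imwrite("pics/t1.png",cv2.resize(t[110:300,190:460],None,fx=2.96,fy=2.96,interpolation=cv2.INTER_CUBIC))
cv2.imwrite("pics/s1.png",cv2.resize(s[210:410,215:435],None,fx=3,fy=3,interpolation=cv2.INTER_CUBIC)[:600])
E
```

```text
(no output)
```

View pics/t1.png

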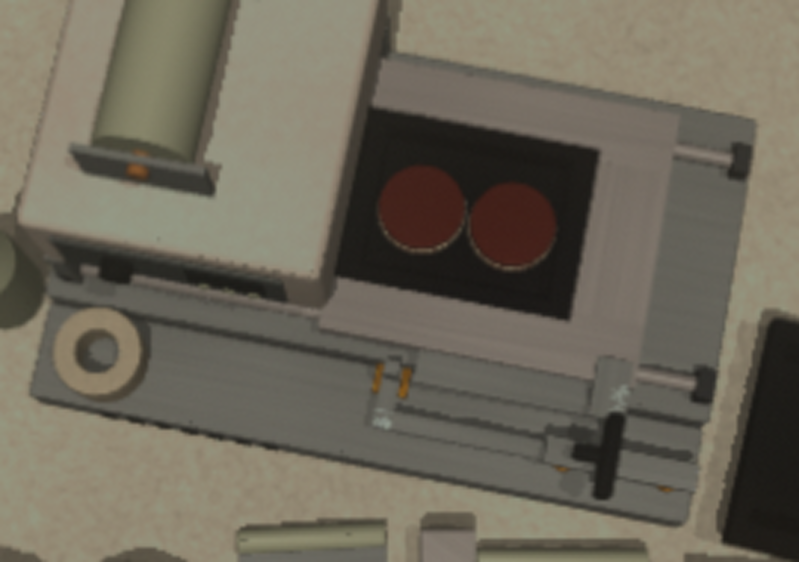

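View pics/s1.png

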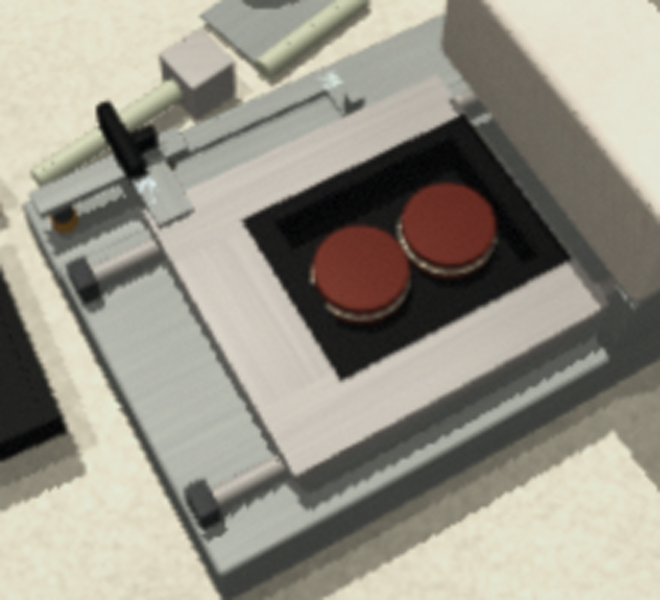

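```bash
cat > fit.py <<'E'
import pickle,numpy as np
from h import *
from scipy.optimize import least_squares
d=pickle.load(open("f0.pkl","rb"))
T=lambda u,v:(190+u/2.96-.33,110+v/2.96-.33); S=lambda u,v:(215+u/3-.33,210+v/3-.33)
# cam, pix, local pt, moves
C=[("top",T(755,121),(175,-330,85),0),("top",T(712,420),(-100,-330,85),0),("top",T(687,523),(-185,-330,60),0),("top",T(32,396),(-185,250,60),0),
("scene",S(25,205),(-185,-330,60),0),("scene",S(222,572),(175,-330,85),0),
("top",T(678,112),(150,-260,126),1),("top",T(642,378),(-90,-260,126),1),("scene",S(293,473),(150,-260,126),1),
("top",T(613,413),(-115,-249,146),1),("top",T(603,497),(-185,-249,146),1)]
def w(p,l,m):
    c,s=np.cos(p[2]),np.sin(p[2]); x,y,z=l; y=y+m*p[3]
    return np.array([p[0]+c*x-s*y,p[1]+s*x+c*y,z])
def res(p): return np.concatenate([onz(d[c],*px,l[2])[:2]-w(p,l,m)[:2] for c,px,l,m in C])
if __name__=="__main__":
    r=least_squares(res,[500,100,-.1,5],loss="soft_l1",f_scale=3,x_scale=[1,1,.01,1])
    print(r.x,np.degrees(r.x[2]));print(res(r.x).reshape(-1,2).round(1))
    for c in("top","scene"):
        rr=[k for k in range(len(C)) if C[k][0]==c]; print(c,res(r.x).reshape(-1,2)[rr].mean(0))
    p=r.x; np.save("p.npy",p)
    print(w(p,(-150,-256,129.5),1),w(p,(-150,-260,105),0))
    for n,a,b,fx in(("top",190,110,2.96),("scene",215,210,3)):
        im=cv2.resize(d[n]["image"][b:b+200,a:a+270,::-1],None,fx=fx,fy=fx,interpolation=cv2.INTER_CUBIC)
        pts=[((x,y,z),m) for (x,y,z,m) in [(-185,-330,60,0),(175,-330,85,0),(-100,-330,85,0),(-185,250,60,0),(150,-260,126,1),(-90,-260,126,1),(-115,-256,146,1),(-185,-256,146,1),(-138,-325,105,0),(-162,-325,105,0),(-138,-195,105,0),(-162,-195,105,0),(-110,-58,118,0)]]
        for l,m in pts:
            q=proj(d[n],w(p,l,m))[0]; cv2.circle(im,(int((q[0]+.5-a)*fx),int((q[1]+.5-b)*fx)),3,(0,255,0),1)
        cv2.imwrite(f"pics/fit_{n}.png",im[:600,:800])
E
python3 fit.py
```

```text
[ 6.41584140e+02  9.09268730e+01 -1.66831236e-01  2.70338949e+00] -9.558725711039015
[[-3.7  0.8]
 [ 1.9 -3. ]
 [ 0.1  0.2]
 [ 0.5 -5.7]
 [ 5.1  2.1]
 [-2.4  2.7]
 [ 1.2  0.1]
 [ 7.8 -7.4]
 [-2.7 -0.1]
 [-1.9  4.1]
 [-1.   0.4]]
top [ 0.62498523 -1.30585061]
scene [0.01612839 1.54237193]
[ 451.60471731 -133.94418339  129.5       ] [ 450.49156304 -140.55450246  105.        ]
```

View pics/fit_top.png

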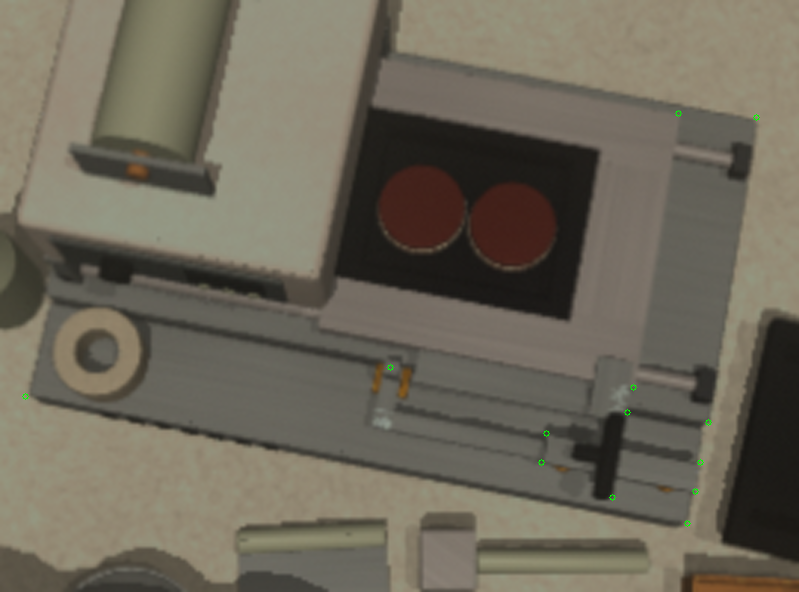

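View pics/fit_scene.png

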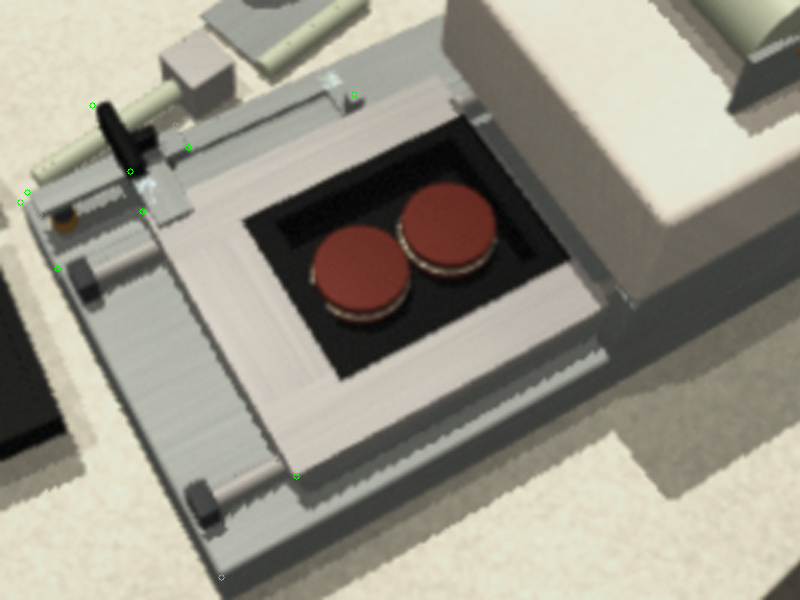

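```bash
cat > go.py <<'E'
import sys,numpy as np
from fit import w
from scipy.spatial.transform import Rotation as R
p=np.load("p.npy")
def shift(cur,yaw,l,m=0):
    M=R.from_euler("xyz",[180,0,yaw],degrees=True).as_matrix()
    return M.T@(w(p,l,m)-np.array(cur))
E
python3 - <<'E'
from go import *
print(w(p,(-150,-292,214),0), shift([131.536,559.769,213.976],76.776,(-150,-292,200)),80.44-76.776)
E
```

```text
[ 445.17769362 -172.1102118   214.        ] [-640.72383815  472.74861804   13.976     ] 3.6640000000000015
```

Request:
drive_tool(series=[[1, [-40, 29.5, 0], [0, 0, 0]], [1, [-80, 59, 0], [0, 0, 0]], [1, [-120, 88.5, 0], [0, 0, 0]], [1, [-160, 118, 0], [0, 0, 0]], [1, [-200, 147.5, 0], [0, 0, 0]]], squeeze=20)

```text
time_s: 0.65
ee_pos: [229.6, 329.4, 213.7]
ee_rot: [180.0, 0.0, 76.8]
force: [0.8, 0.2, -0.0]
gripper_width: 54.1
```

Request:
drive_tool(series=[[1, [-40, 29.5, 0], [0, 0, 0]], [1, [-80, 59, 0], [0, 0, 0]], [1, [-120, 88.5, 0], [0, 0, 0]], [1, [-160, 118, 0], [0, 0, 0]], [1, [-200, 147.5, 0], [0, 0, 0]]])

```text
time_s: 1.15
ee_pos: [327.4, 101.0, 214.1]
ee_rot: [180.0, -0.0, 76.8]
force: [1.8, 1.3, -0.3]
gripper_width: 14.0
```

Request:
drive_tool(series=[[1, [-40, 29.5, 0], [0, 0, 0]], [1, [-80, 59, 0], [0, 0, 0]], [1, [-120, 88.5, 0], [0, 0, 0]], [1, [-160, 118, 0], [0, 0, 0]], [1, [-200, 147.5, 0], [0, 0, 0]]])

```text
time_s: 1.65
ee_pos: [425.3, -127.7, 213.9]
ee_rot: [180.0, -0.0, 76.7]
force: [0.5, 0.1, 0.0]
gripper_width: 0.5
```

Request:
drive_tool(series=[[1, [-20, 15, 0], [0, 0, -0.03]], [1, [-40, 30, 10], [0, 0, -0.064]], [1, [-40, 30, 14], [0, 0, -0.064]], [1, [-40, 30, 14], [0, 0, -0.064]], [1, [-40, 30, 14], [0, 0, -0.064]]])

```text
time_s: 2.15
ee_pos: [444.6, -170.4, 199.9]
ee_rot: [-180.0, -0.0, 80.5]
force: [-0.0, 0.4, -0.1]
gripper_width: 0.3
```

Now look from above, with the wrist camera too, before going down.

```bash
python3 - <<'E'
from workcell import env
import cv2,pickle
d={}
for n in("scene","top","wrist"):
    f=env.grab_frame(n); d[n]=f
print(env.state()["ee_pos"],d["wrist"]["origin"],d["wrist"]["orientation"])
pickle.dump(d,open("f1.pkl","wb"))
c=cv2.resize(d["scene"]["image"][200:320,200:360,::-1],None,fx=5,fy=5,interpolation=cv2.INTER_CUBIC)
cv2.imwrite("pics/s2.png",c)
cv2.imwrite("pics/w2.png",d["wrist"]["image"][:,:,::-1])
cv2.imwrite("pics/t2.png",cv2.resize(d["top"]["image"][180:310,300:470,::-1],None,fx=4.5,fy=4.5,interpolation=cv2.INTER_CUBIC))
E
```

```text
[ 444.98963925 -170.48278771  200.42430125] [ 380.64594469 -159.55713022  369.85954481] [ 1.66434053e+02 -2.58616951e-02  8.05325376e+01]
```

View pics/w2.png

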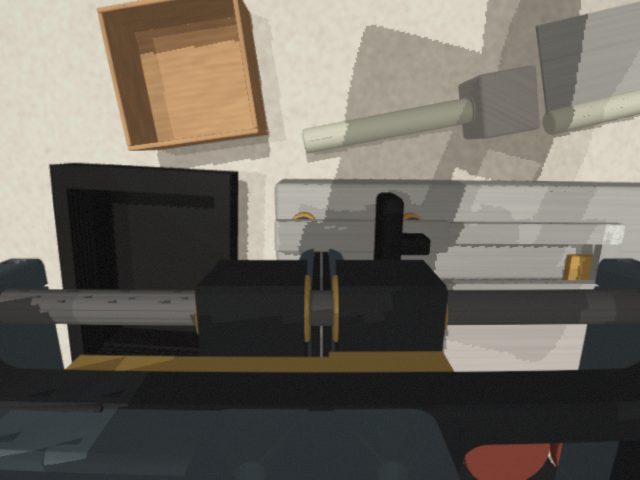

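View pics/s2.png

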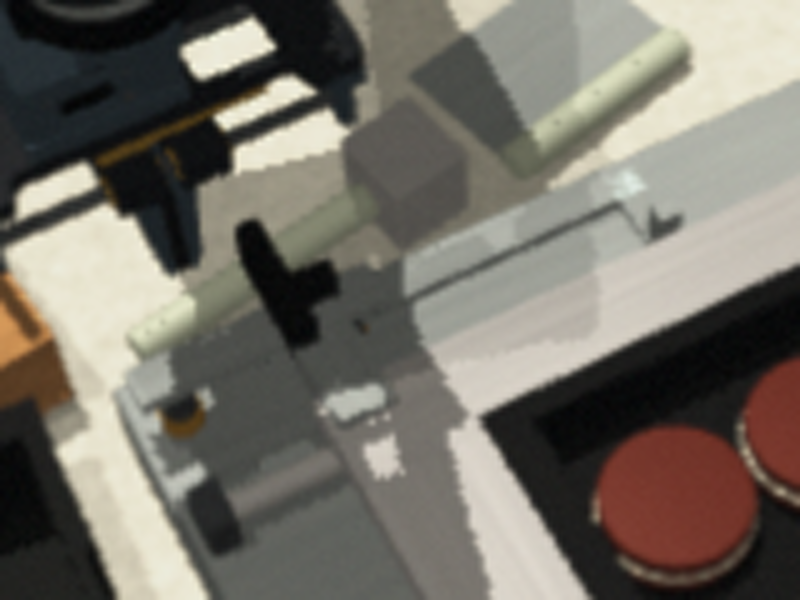

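View pics/t2.png

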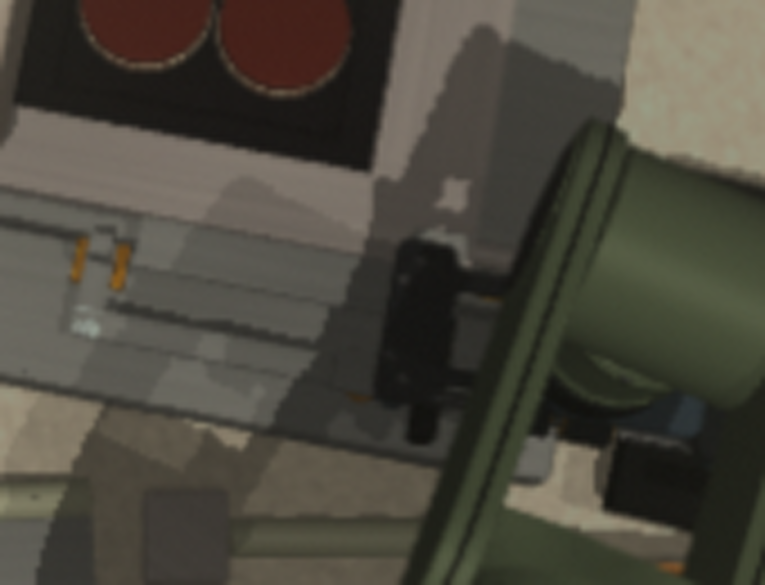

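```bash
python3 - <<'E'
from go import *
from h import *
import pickle
d=pickle.load(open("f1.pkl","rb"))
for n,a,b,W,H,fx in(("wrist",240,150,300,150,2.6),("scene",200,200,160,120,5)):
    im=cv2.resize(d[n]["image"][b:b+H,a:a+W,::-1],None,fx=fx,fy=fx,interpolation=cv2.INTER_CUBIC)
    for l,m in [((-185,-330,60),0),((-162,-325,105),0),((-162,-195,105),0),((-138,-195,105),0),((-138,-325,105),0),((-185,-256,146),1),((-185,-242,146),1),((-185,-256,113),1),((-115,-256,146),1),((-150,-292,105),0),((-110,-58,118),0),((-100,-330,85),0)]:
        q=proj(d[n],w(p,l,m))[0]; print(n,l,q.round()); cv2.circle(im,(int((q[0]+.5-a)*fx),int((q[1]+.5-b)*fx)),3,(0,0,255),1)
    cv2.imwrite(f"pics/c3_{n}.png",im)
E
```

```text
wrist (-185, -330, 60) [273. 183.]
wrist (-162, -325, 105) [273. 221.]
wrist (-162, -195, 105) [451. 221.]
wrist (-138, -195, 105) [449. 253.]
wrist (-138, -325, 105) [274. 253.]
wrist (-185, -256, 146) [382. 197.]
wrist (-185, -242, 146) [405. 197.]
wrist (-185, -256, 113) [374. 191.]
wrist (-115, -256, 146) [377. 304.]
wrist (-150, -292, 105) [318. 237.]
wrist (-110, -58, 118) [632. 294.]
wrist (-100, -330, 85) [272. 290.]
scene (-185, -330, 60) [221. 277.]
scene (-162, -325, 105) [224. 274.]
scene (-162, -195, 105) [273. 251.]
scene (-138, -195, 105) [277. 259.]
scene (-138, -325, 105) [228. 281.]
scene (-185, -256, 146) [245. 245.]
scene (-185, -242, 146) [251. 242.]
scene (-185, -256, 113) [247. 252.]
scene (-115, -256, 146) [258. 267.]
scene (-150, -292, 105) [239. 272.]
scene (-110, -58, 118) [333. 241.]
scene (-100, -330, 85) [234. 299.]
```

View pics/c3_wrist.png

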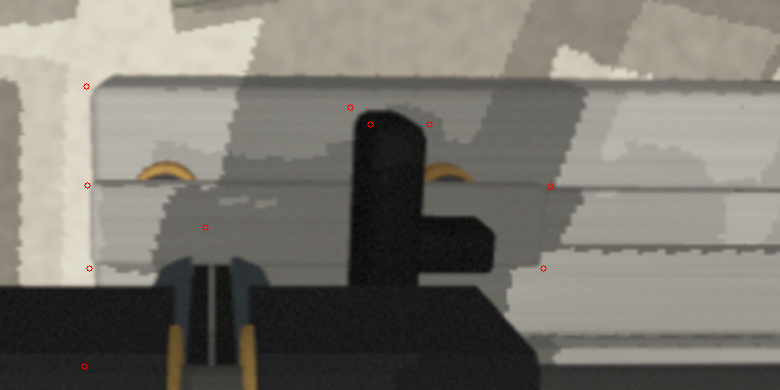

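View pics/c3_scene.png

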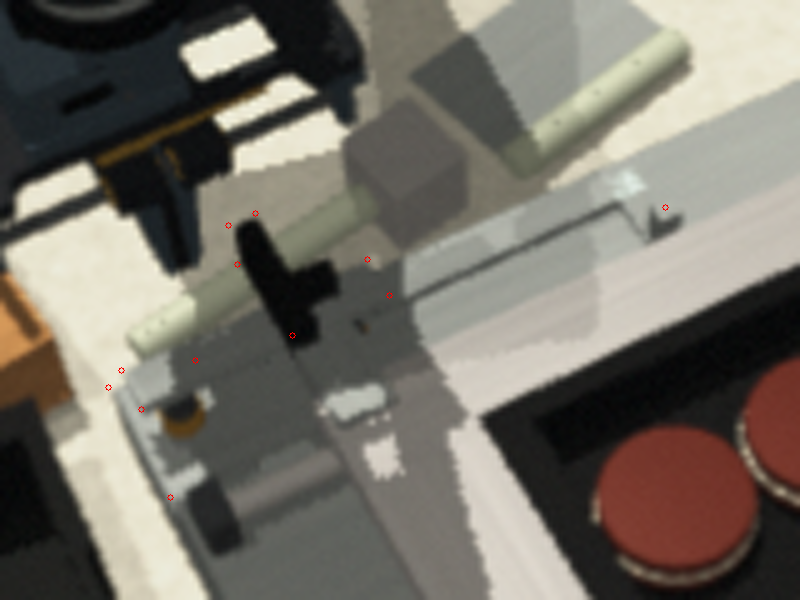

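Request:
drive_tool(series=[[1, [0, 0, 30], [0, 0, 0]], [1, [0, 0, 60], [0, 0, 0]], [1, [0, 0, 80], [0, 0, 0]], [1, [0, 0, 88], [0, 0, 0]], [1, [0, 0, 91], [0, 0, 0]]])

```text
time_s: 2.8
ee_pos: [445.0, -170.9, 108.7]
ee_rot: [-180.0, -0.0, 80.5]
force: [-0.2, 0.8, -0.1]
gripper_width: 0.6
```

Request:
drive_tool(series=[[1, [0, 0, 2], [0, 0, 0]], [1, [0, 0, 5], [0, 0, 0]], [1, [0, 0, 8], [0, 0, 0]], [1, [0, 0, 8], [0, 0, 0]], [1, [0, 0, 8], [0, 0, 0]]])

```text
time_s: 3.3
ee_pos: [446.0, -171.6, 101.6]
ee_rot: [179.9, 0.0, 80.4]
force: [0.8, 0.3, 2.7]
gripper_width: 0.6
```

Request:
drive_tool(series=[[1, [0, 0, 3], [0, 0, 0]], [1, [0, 0, 5.5], [0, 0, 0]], [1, [0, 0, 8], [0, 0, 0]], [1, [0, 0, 8.5], [0, 0, 0]], [1, [0, 0, 8.5], [0, 0, 0]]])

```text
time_s: 3.8
ee_pos: [446.0, -171.6, 92.7]
ee_rot: [179.9, 0.0, 80.4]
force: [3.3, -0.5, 6.1]
gripper_width: 0.3
```

Request:
drive_tool(series=[[1, [0, 0, 1], [0, 0, 0]], [1, [4, 0, 1], [0, 0, 0]], [1, [9, 0, 1], [0, 0, 0]], [1, [14, 0, 1], [0, 0, 0]], [1, [18, 0, 1], [0, 0, 0]]])

```text
time_s: 4.3
ee_pos: [447.5, -154.5, 91.5]
ee_rot: [-179.9, 0.1, 80.5]
force: [-1.6, -3.4, 5.6]
gripper_width: 0.5
```

Request:
drive_tool(series=[[1, [2, 0, 0], [0, 0, 0]], [1, [4, 0, 0], [0, 0, 0]], [1, [6, 0, 0], [0, 0, 0]], [1, [8, 0, 0], [0, 0, 0]], [1, [10, 0, 0], [0, 0, 0]]])

```text
time_s: 4.8
ee_pos: [449.1, -145.1, 91.5]
ee_rot: [-179.9, 0.2, 80.5]
force: [-1.5, -4.5, 5.4]
gripper_width: -0.1
```

```bash
cat > snap.py <<'E'
import sys
from workcell import env
import cv2,numpy as np
k=sys.argv[1]
s=env.grab_frame("scene"); t=env.grab_frame("wrist")
a=cv2.resize(s["image"][190:370,200:440,::-1],None,fx=3.2,fy=3.2,interpolation=cv2.INTER_CUBIC)
cv2.imwrite(f"pics/s{k}.png",a); cv2.imwrite(f"pics/w{k}.png",t["image"][:,:,::-1])
st=env.state();print(st["time_s"],st["ee_pos"],st["force"])
E
python3 snap.py 4
```

```text
4.9 [ 449.09313674 -144.75034487   91.48605405] [-0.80062775 -3.43840038  5.40994335]
```

View pics/s4.png

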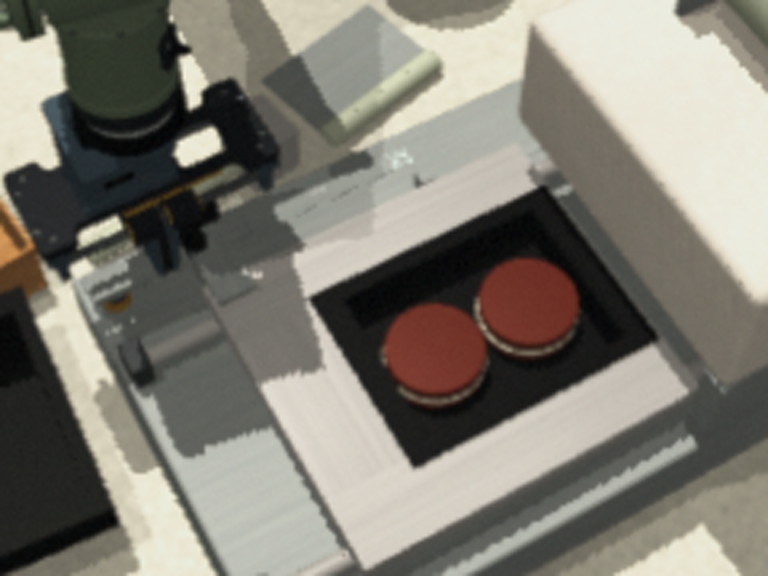

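View pics/w4.png

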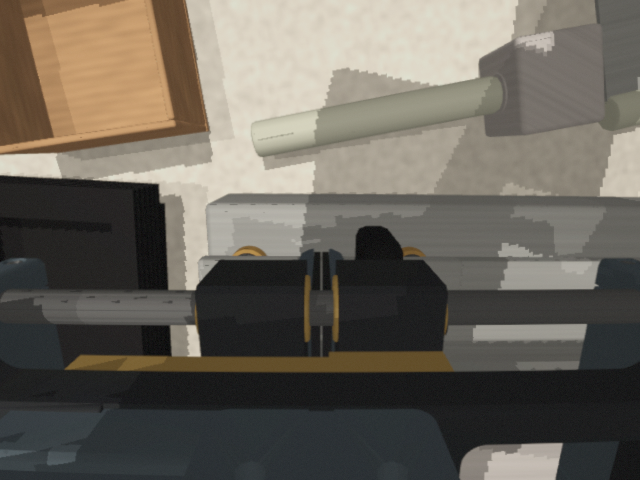

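Request:
drive_tool(series=[[1, [2, 0, 0], [0, 0, 0]], [1, [4, 0, 0], [0, 0, 0]], [1, [6, 0, 0], [0, 0, 0]], [1, [8, 0, 0], [0, 0, 0]], [1, [11, 0, 0], [0, 0, 0]]])

```text
time_s: 5.4
ee_pos: [450.9, -134.4, 91.5]
ee_rot: [-179.9, 0.2, 80.5]
force: [-0.7, -5.3, 4.7]
gripper_width: 0.4
```

Request:
drive_tool(series=[[1, [3, 0, 0], [0, 0, 0]], [1, [6, 0, 0], [0, 0, 0]], [1, [9, 0, 0], [0, 0, 0]], [1, [12, 0, 0], [0, 0, 0]], [1, [15, 0, 0], [0, 0, 0]]])

```text
time_s: 5.9
ee_pos: [453.4, -119.6, 91.5]
ee_rot: [-180.0, 0.2, 80.5]
force: [-0.1, -5.4, 5.4]
gripper_width: 0.5
```

```bash
python3 snap.py 5
```

```text
6.0 [ 453.50419564 -119.07872641   91.49554359] [ 0.39462677 -3.66531649  4.8187484 ]
```

View pics/s5.png

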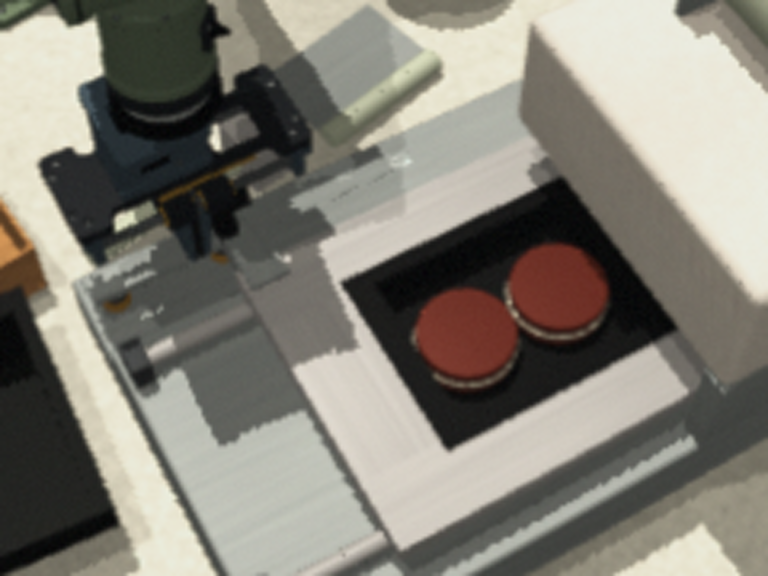

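View pics/w5.png

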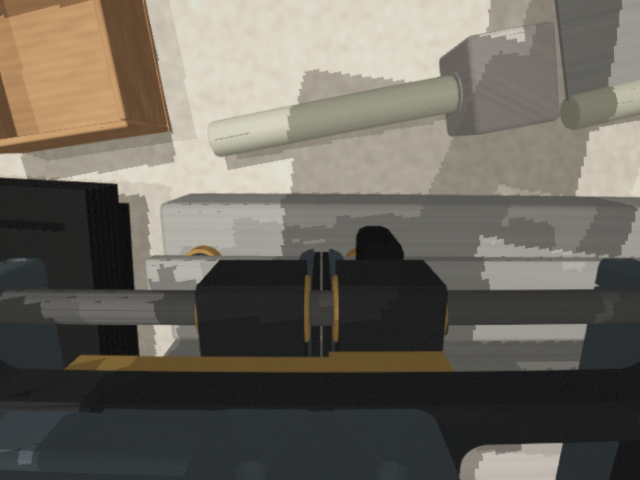

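Request:
drive_tool(series=[[1, [3, 0, 0], [0, 0, 0]], [1, [6, 0, 0], [0, 0, 0]], [1, [9, 0, 0], [0, 0, 0]], [1, [12, 0, 0], [0, 0, 0]], [1, [15, 0, 0], [0, 0, 0]]])

```text
time_s: 6.5
ee_pos: [456.0, -104.8, 91.5]
ee_rot: [-180.0, 0.2, 80.5]
force: [-0.9, -5.6, 5.3]
gripper_width: 0.2
```

Request:
drive_tool(series=[[1, [3, 0, -2], [0, 0, 0]], [1, [6, 0, -6], [0, 0, 0]], [1, [9, 0, -12], [0, 0, 0]], [1, [12, 0, -18], [0, 0, 0]], [1, [15, 0, -24], [0, 0, 0]]])

```text
time_s: 7.0
ee_pos: [458.2, -88.4, 115.4]
ee_rot: [-179.9, 0.0, 80.5]
force: [-0.7, -3.3, -1.9]
gripper_width: 0.6
```

Request:
drive_tool(series=[[1, [3, 0, 0], [0, 0, 0]], [1, [6, 0, 0], [0, 0, 0]], [1, [9, 0, 0], [0, 0, 0]], [1, [13, 0, 0], [0, 0, 0]], [1, [17, 0, 0], [0, 0, 0]]])

```text
time_s: 7.5
ee_pos: [462.0, -71.5, 115.6]
ee_rot: [180.0, -0.0, 80.4]
force: [-1.8, -4.4, 3.3]
gripper_width: 0.3
```

```bash
python3 snap.py 6
```

```text
7.6 [462.26191094 -70.77625749 115.35357614] [-0.36667419 -0.09160907  0.69010373]
```

View pics/s6.png

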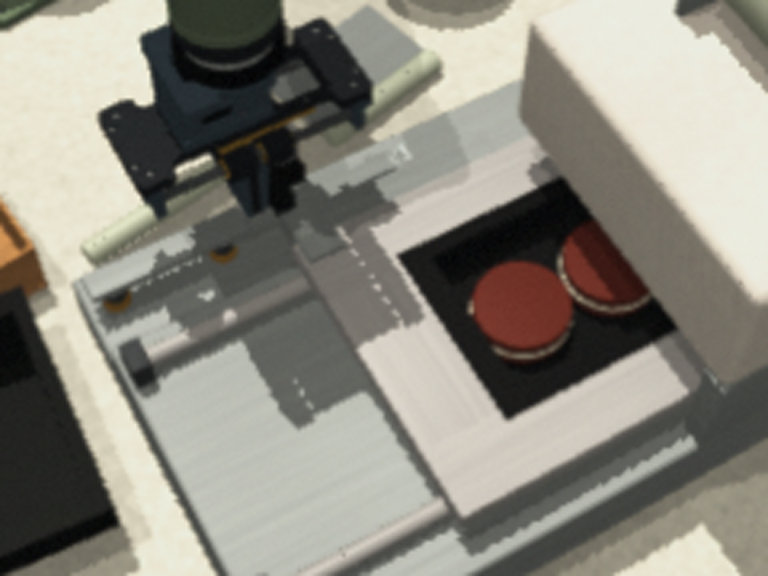

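View pics/w6.png

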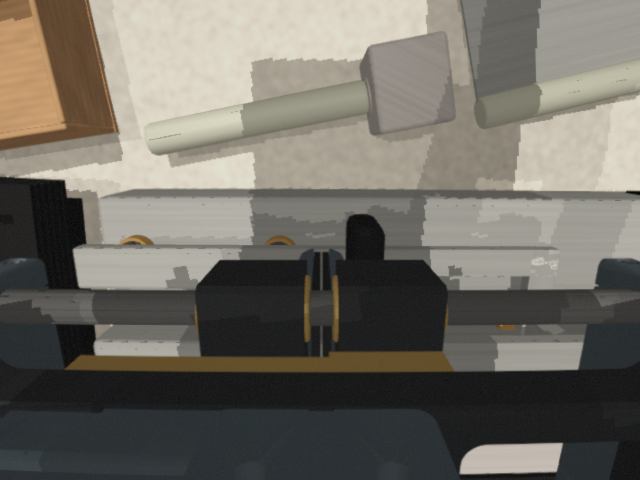

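Request:
drive_tool(series=[[1, [4, 0, 0], [0, 0, 0]], [1, [9, 0, 0], [0, 0, 0]], [1, [14, 0, 0], [0, 0, 0]], [1, [19, 0, 0], [0, 0, 0]], [1, [24, 0, 0], [0, 0, 0]]])

```text
time_s: 8.1
ee_pos: [466.2, -47.7, 115.4]
ee_rot: [180.0, -0.0, 80.4]
force: [0.4, -4.7, 0.7]
gripper_width: 0.4
```

Request:
drive_tool(series=[[1, [5, 0, 0], [0, 0, 0]], [1, [10, 0, 0], [0, 0, 0]], [1, [15, 0, 0], [0, 0, 0]], [1, [20, 0, 0], [0, 0, 0]], [1, [25, 0, 0], [0, 0, 0]]])

```text
time_s: 8.6
ee_pos: [470.4, -23.1, 115.4]
ee_rot: [180.0, -0.0, 80.4]
force: [1.9, -5.7, -1.1]
gripper_width: 0.5
```

Request:
drive_tool(series=[[1, [5, 0, 0], [0, 0, 0]], [1, [10, 0, 0], [0, 0, 0]], [1, [15, 0, 0], [0, 0, 0]], [1, [20, 0, 0], [0, 0, 0]], [1, [25, 0, 0], [0, 0, 0]]])

```text
time_s: 9.1
ee_pos: [474.7, 1.6, 115.4]
ee_rot: [179.9, -0.0, 80.4]
force: [2.4, -4.5, -1.9]
gripper_width: 0.0
```

Request:
drive_tool(series=[[1, [4, 0, 0], [0, 0, 0]], [1, [7, 0, 0], [0, 0, 0]], [1, [10, 0, 0], [0, 0, 0]], [1, [13, 0, 0], [0, 0, 0]], [1, [16, 0, 0], [0, 0, 0]]])

```text
time_s: 9.6
ee_pos: [477.3, 17.2, 115.5]
ee_rot: [179.9, -0.0, 80.4]
force: [2.5, -5.4, 0.0]
gripper_width: 0.3
```

```bash
python3 snap.py 7
```

```text
9.7 [476.78559267  17.80791025 115.41125475] [ 0.52258058 -2.04304582  0.03386134]
```

View pics/s7.png

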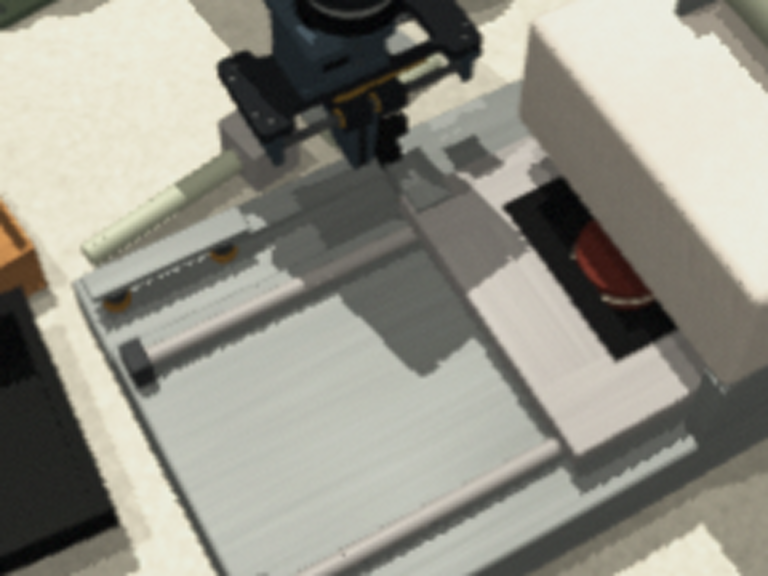

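View pics/w7.png

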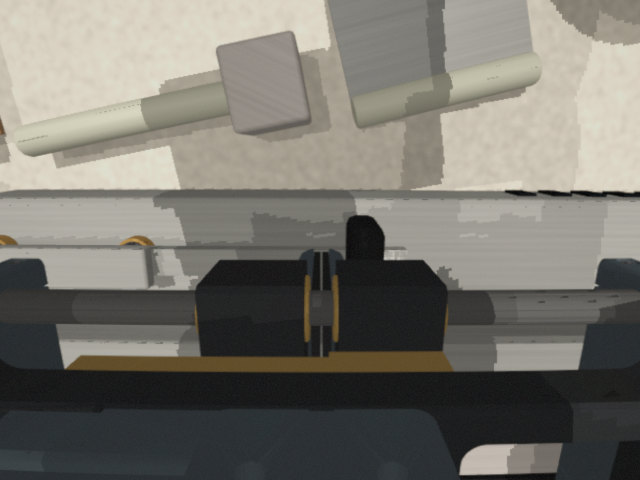

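Request:
drive_tool(series=[[1, [3, 0, 0], [0, 0, 0]], [1, [6, 0, 0], [0, 0, 0]], [1, [9, 0, 0], [0, 0, 0]], [1, [12, 0, 0], [0, 0, 0]], [1, [15, 0, 0], [0, 0, 0]]])

```text
time_s: 10.2
ee_pos: [479.2, 32.0, 115.4]
ee_rot: [-180.0, -0.0, 80.4]
force: [0.3, -4.1, 1.3]
gripper_width: 0.6
```

Request:
drive_tool(series=[[1, [2, 0, 0], [0, 0, 0]], [1, [4, 0, 0], [0, 0, 0]], [1, [6, 0, 0], [0, 0, 0]], [1, [8, 0, 0], [0, 0, 0]], [1, [10, 0, 0], [0, 0, 0]]])

```text
time_s: 10.7
ee_pos: [480.9, 41.8, 115.4]
ee_rot: [-180.0, -0.0, 80.4]
force: [0.8, -3.9, 0.8]
gripper_width: 0.4
```

Request:
drive_tool(series=[[1, [1.5, 0, 0], [0, 0, 0]], [1, [3, 0, 0], [0, 0, 0]], [1, [4.5, 0, 0], [0, 0, 0]], [1, [6, 0, 0], [0, 0, 0]], [1, [7, 0, 0], [0, 0, 0]]])

```text
time_s: 11.2
ee_pos: [482.2, 49.3, 115.4]
ee_rot: [-180.0, -0.1, 80.4]
force: [0.8, -1.0, 1.1]
gripper_width: 0.4
```

Request:
drive_tool(series=[[1, [1, 0, 0], [0, 0, 0]], [1, [2, 0, 0], [0, 0, 0]], [1, [3, 0, 0], [0, 0, 0]], [1, [4, 0, 0], [0, 0, 0]], [1, [4.5, 0, 0], [0, 0, 0]]])

```text
time_s: 11.7
ee_pos: [482.8, 53.2, 115.4]
ee_rot: [-180.0, -0.0, 80.4]
force: [0.6, -2.3, 0.2]
gripper_width: 0.7
```

Request:
drive_tool(series=[[1, [0.7, 0, 0], [0, 0, 0]], [1, [1.4, 0, 0], [0, 0, 0]], [1, [2, 0, 0], [0, 0, 0]], [1, [2.5, 0, 0], [0, 0, 0]], [1, [3, 0, 0], [0, 0, 0]]])

```text
time_s: 12.2
ee_pos: [483.0, 54.3, 115.4]
ee_rot: [-180.0, 0.2, 80.5]
force: [-0.8, -9.5, 0.5]
gripper_width: 0.9
```

```bash
python3 snap.py 8
```

```text
12.3 [483.07753342  54.32206804 115.44810519] [-0.61502557 -7.94319825  0.46498752]
```

View pics/s8.png

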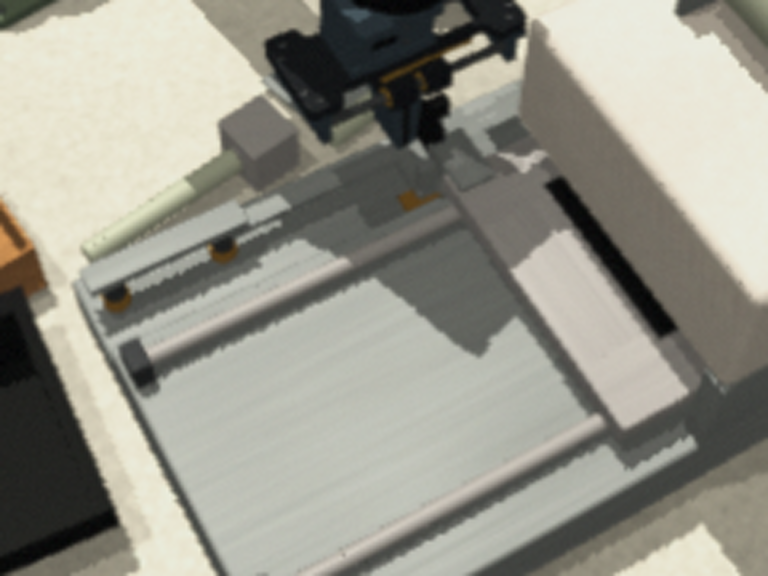

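View pics/w8.png

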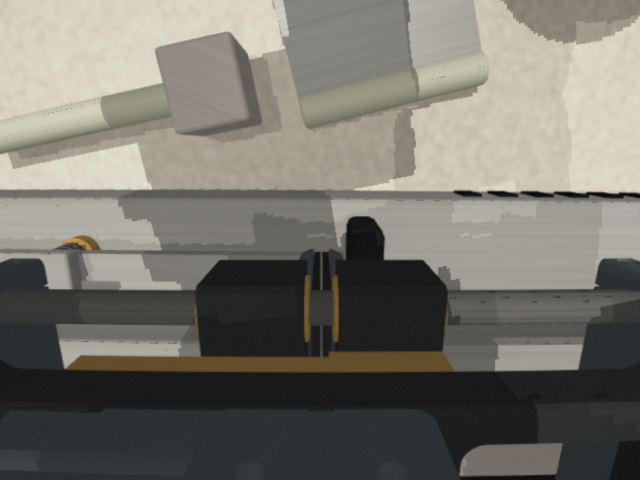

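Request:
drive_tool(series=[[1, [0.5, 0, 0], [0, 0, 0]], [1, [1, 0, 0], [0, 0, 0]], [1, [1, 0, 0], [0, 0, 0]], [1, [-1, 0, 0], [0, 0, 0]], [1, [-4, 0, 0], [0, 0, 0]]])

```text
time_s: 12.8
ee_pos: [482.6, 52.4, 115.4]
ee_rot: [-180.0, -0.1, 80.4]
force: [-0.9, -0.6, -0.0]
gripper_width: 0.5
```

Request:
drive_tool(series=[[1, [-8, 0, 0], [0, 0, 0]], [1, [-18, 0, -5], [0, 0, 0]], [1, [-30, 0, -30], [0, 0, 0]], [1, [-35, 0, -70], [0, 0, 0]], [1, [-40, 0, -110], [0, 0, 0]]])

```text
time_s: 13.3
ee_pos: [475.3, 11.8, 226.7]
ee_rot: [-179.9, -0.0, 80.4]
force: [1.0, -0.4, -0.4]
gripper_width: 0.5
```

Request:
drive_tool(series=[[1, [0, -40, 0], [0, 0, 0]], [1, [0, -80, -10], [0, 0, 0]], [1, [0, -110, -20], [0, 0, 0]], [1, [0, -120, -20], [0, 0, 0]], [1, [0, -120, -20], [0, 0, 0]]])

```text
time_s: 13.8
ee_pos: [357.1, 32.4, 245.9]
ee_rot: [179.9, -0.0, 80.5]
force: [0.5, 0.2, 0.5]
gripper_width: 0.1
```

```bash
python3 snap.py 9; python3 - <<'E'
from workcell import env
import cv2
f=env.grab_frame("top");cv2.imwrite("pics/t9.png",cv2.resize(f["image"][110:310,190:460,::-1],None,fx=2.96,fy=2.96,interpolation=cv2.INTER_CUBIC))
E
```

```text
13.9 [358.65525474  32.31204315 245.42072005] [ 0.61009479 -0.5419444   0.0907478 ]
```

View pics/s9.png

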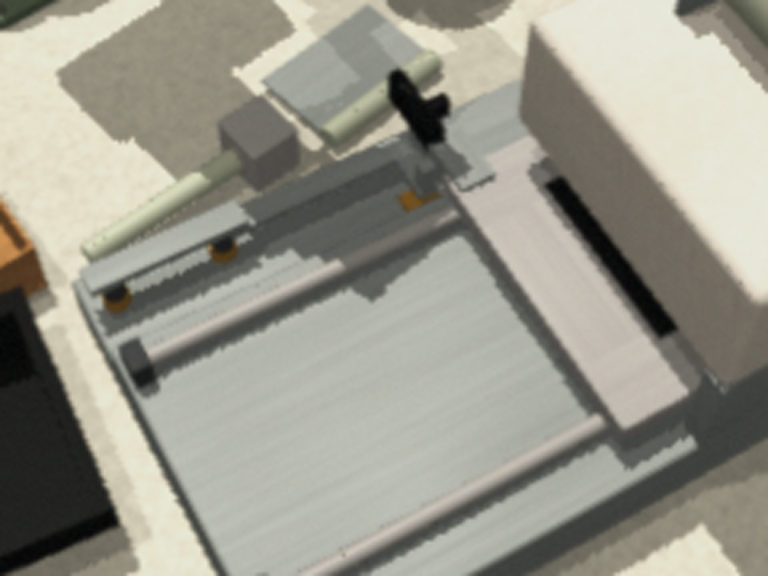

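View pics/t9.png

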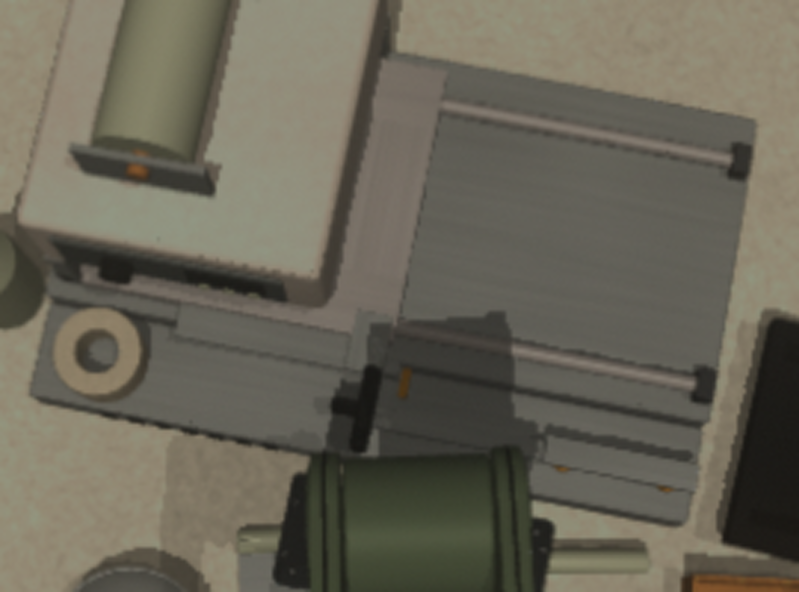

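View pics/w9.png

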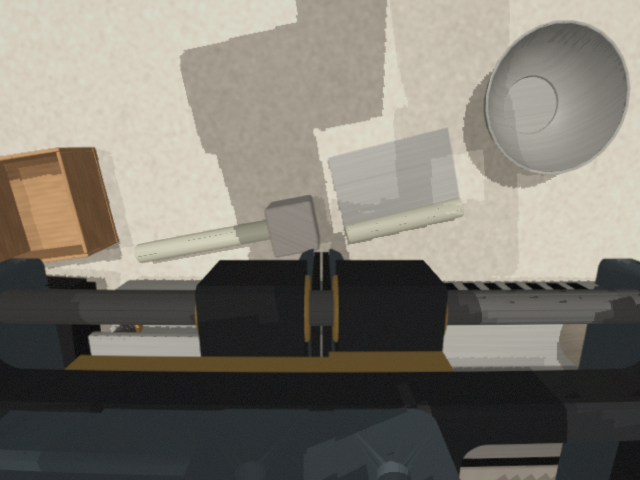

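```bash
python3 - <<'E'
import cv2,pickle,numpy as np
d=pickle.load(open("f0.pkl","rb"))
a=cv2.resize(d["scene"]["image"][190:370,200:440,::-1],None,fx=3.2,fy=3.2,interpolation=cv2.INTER_CUBIC)
ims=[a]+[cv2.imread(f"pics/s{k}.png") for k in(7,8,9)]
c=[cv2.resize(i[180:330,70:300],None,fx=1.7,fy=1.7) for i in ims]
cv2.imwrite("pics/cmp.png",np.vstack([np.hstack(c[:2]),np.hstack(c[2:])]))
E
```

```text
(no output)
```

View pics/cmp.png

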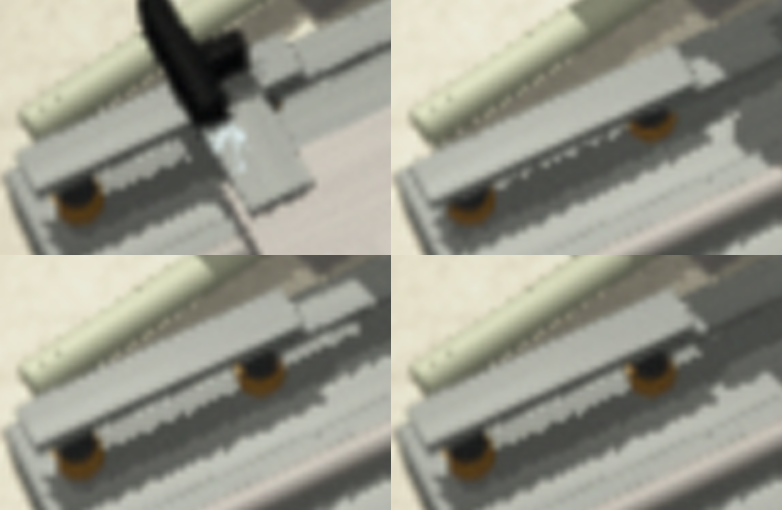

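```bash
python3 -c "
from workcell import env
print(env.job_done(), env.state()['time_s'])"
```

```text
the job is handed in; nothing more can be done
the job is handed in; nothing more can be done
```

The carrier is home under the sealing head and the catch has sprung back up behind it. I handed the job in at about 14 s of the 40 s allowed.

**What I did:**
- I pressed the thumb bar down about 13 mm with the shut fingertips, against roughly 6 N.
- With the bar held down, I slid along it and pushed the handle past the stop plunger to about 50 mm of travel. By then the strip was holding the catch down.
- I then lifted the tip to 115 mm and kept pushing at 50 mm/s or less, slowing to about 5 mm/s at the stop.
- After that I backed the arm off clear of everything.

**Last checks:**
- **Carrier:** it covered about 205 mm in all, then stopped moving while the push force rose to about 9 N. The exact starting position was only estimated, at 0 to 4 mm, because the two camera views differed by a few mm.
- **Catch:** in the final pictures the bar is back at its starting height, and visibly lower in the picture taken mid-push.
- **Tray and bystanders:** the tray looked level whenever I could see it, but at the end most of it is hidden under the head. The bystanders I could see in the pictures look unmoved. I did not check them by measurement.
- **Failures:** no check failed or disagreed beyond that starting-position difference.

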